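# Lock the stop screw of a precision lift with its lever jam nut

### The job

Lock the lift's stop screw. Slip the open-ended spanner from its rubber mat fully onto the lower hex nut, with its handle beside the guide column that will stop it from turning clockwise, then swing the jam nut's lever clockwise until it comes up solid, without heaving on it any further and without letting the lower nut turn along beyond taking up the spanner's play. Finally take the spanner off the nut and lay it flat back on its mat, leaving the other things where they are.

Things in the scene. Friction and masses are not known exactly. Their poses are not given: they have to be found in the camera images.
- spanner_grip (a point): Grip point on the handle of a steel open-ended spanner lying on the rubber mat: 242 mm long, 9 mm thick, about 0.3 kg; handle bar 20 mm wide. Half-way up the thickness, 75 mm behind the jaw centre, close to the balance point. Its x axis points along the spanner towards the open jaws, z up. A grip of 40 N keeps it level when lifted
- spanner_jaw (a point): Centre of the spanner's jaws, half-way up its thickness: the nut's axis lies here (within 2 mm) when fully home. Straight parallel jaws 37.5 mm apart, open towards +x, flaring over the last 13 mm; throat 22 mm behind this point, jaw tips 24 mm ahead, head up to 66 mm wide, handle end 218 mm behind
- nut_centre (a point): Centre of the lower nut, half-way up: steel hex, 36 mm across flats, 20 mm high, on the flat top plate of the lift (10 mm below this point), on the vertical stop screw's axis. Frame turns with the nut, flats face its +y and -y: the spanner slides on level, lying on or up to 4 mm over the plate, its x along this +x, handle towards -x and 1 to 13 mm clear of the guide column
- lower_nut (a joint): Lower nut's angle, rad, growing clockwise seen from above; starts at -0.06 to 0.0. 0.25 N m turns it: unless held, the jam nut drags it along. Held by the spanner it first takes up the play (spanner comes to lean on the column, nut turns in the jaws) and stops somewhere between 0.1 and 0.2. The setting is lost beyond 0.26 or below -0.26
- jam (a joint): Angle of the lever jam nut relative to the lower nut, rad, growing clockwise seen from above (tighter). Starts at 0 to 0.25, solid at 0.75 when the spring washer under it is flat; must end above 0.735. Takes 0.4 N m at first, 0.6 N m just before solid (5 to 9 N at the knob); stays where it is let go
- lever_knob (a point): Centre of the black ball knob, 26 mm diameter, on the jam nut's lever: 95 mm from the screw's axis, 56 mm over the lift's top plate; turns about the screw's axis. The lever slopes up from the hub, which is 31 mm in diameter and 25 to 50 mm over the plate (the spanner passes below it); the bare screw end reaches 67 mm over the plate
- column_top (a point): Top centre of the guide column that stops the spanner: ground steel rod, 16 mm diameter, standing 20 mm out of the lift's top plate, 166 mm from the screw's axis, on the clockwise side of the handle. Heaving on the lever marks it: over 9 N from the spanner, reached with about 18 N at the knob once solid. Three more such rods stand at the plate's other corners
- mat: The spanner's black rubber mat, 290 x 120 mm, 4 mm thick, long side along its x; origin at the centre of its underside, on the bench. It lies to the left or the right of the lift
- lift: The fixed lift: blue lower plate and aluminium breadboard top plate, 280 (x) x 240 (y) mm, upper face 75 mm over the bench; origin at the centre of the underside. The screw's axis lies at x +60, y +69.5 mm, the stopping guide column at x -105, y +90 mm, the other three columns at (+-105, +-90) mm
- bubble_level: Bystander: round bubble level, 44 mm diameter, 15 mm high, loose on the lift's top plate; origin under its centre
- lens_tube: Bystander: black lens tube standing on the bench, 54 mm diameter, 88 mm high; origin under its centre
- tray: Bystander: grey parts tray 200 x 130 x 30 mm, fixed on the bench on the side opposite the mat; origin under its centre
There are look-alikes about, which are no part of the job. Of the things shaped like the part that bears spanner_grip, the bare steel one is meant.

How it is judged:
By the outcome, as a careful person would: the job done as asked, in the order asked, and still so for the second after the job is handed in, with the robot touching nothing.
It also fails if it takes over 72 s, if anything falls off the work surface, if the arm or the gripper's body presses on something with over 40 N, if the wrist force passes 120 N, or if a joint passes its speed limit or range.

### The arm

A 6-joint arm with a two-finger parallel gripper is mounted at the origin on the work surface. World frame = base frame: x ahead of the robot, y to its left, z up, the work surface at z = 0. Lengths are in mm, angles in rad, forces in N, time in s.
With the tool pointing down it reaches from about 350 to 775 mm from the base axis. Payload 5.5 kg.
Tool frame: the origin (TCP) lies at the very end of the fingers, on their centre line; the grasp point (between the pads) lies 19 mm behind it (manip.grip_point_offset is the distance from the TCP to the grasp point, in mm); x points along the fingers, z is the direction in which the jaws open and shut, and the axes are right-handed (so a half turn about x gives the same grasp; the last joint's range is limited). The gripper opens to 85 mm and grips with 20 to 120 N. Pads are 22 mm wide; open, the fingers measure 114 mm over their backs; the gripper's body (76 mm by 85 mm) begins 54 mm behind the grasp point. The pads swing forward as they close: fully open they stand 13 mm farther back than shut.
Start: joints at [-1.276, 0.313, 0.046, 1.304, 0, 1.431], TCP at [242.208, -521.543, 231.323] pointing down, gripper open.
Joint ranges: [-2.76, 2.76], [-0.86, 1.69], [-1.03, 1.26], [-2.2, 2.34], [-1.47, 1.5], [-3.14, 3.14]. Speed limits (rad/s): [2.57, 2.57, 3.14, 3.14, 3.14, 3.14].

### API

Orientations are given as a rotation vector (axis times angle).
In Python, from workcell import manip gives the robot as it stands. Calls block until the motion is done:
- manip.move_pose(position, orientation): joint-space move of the TCP to a pose.
- manip.line_to(position, orientation=None, v=150): straight line of the TCP; orientation=None keeps the orientation; v is the mean speed in mm/s.
- manip.movej(angles): joint-space move.
- manip.set_gripper(opening, squeeze=None): finger opening in mm; squeeze is the grip in N (None keeps the last); returns when the fingers have stopped.
- manip.hold(seconds).
- manip.solve_ik(position, orientation): joint angles nearest the present ones, or None.
- manip.state(): the state.
- manip.read_camera(name): name is "side" or "top"; returns the picture (480x640x3 uint8, blue, green, red); there is no depth.
- manip.camera_model(name): a dict with "fovy" (degrees; the focal length in pixels is half the picture's height over the tangent of half this angle, whatever the lens; pixels are square), "cx", "cy" (the principal point, pixels), "rvec" (rotation vector, rad) and "tvec" (3), from world to camera coordinates, as OpenCV has them. Camera axes: x right, y down, z forward; pixel columns grow to the right and rows downward; lengths in mm; the calibration is good to about 2 mm. A picture is of the moment at which its call begins. camera_model takes no time and is no camera call.
A pose or a line that the arm cannot do raises manip.MotionError and nothing moves.
- manip.job_done(): hands the job in, once; it reports no verdict.
The state is a dict: "clock": time; "joint_pos": joint angles; "joint_vel": joint speeds; "tau": joint torques, N m; "tool_pos": TCP position; "orientation": TCP orientation; "force": force on the tool from outside, world axes, zero at the start; "ft_torque": the same for the moment, N m; "finger_gap": finger opening in mm.
Only numpy, scipy, OpenCV 4.12 (cv2) and the standard library are available. Lean on these libraries where they do the work, as an engineer would, in place of code of your own. Each camera call takes 0.05 s, during which the arm holds its last target.

## Working session

There is one attempt and no reset: what is moved stays moved. The work goes in short steps, each a Python script; the robot and the scene stay as the last script left them, time stands still between calls to the robot, and variables do not carry over. Pictures are saved under pics/ and viewed, and the job is handed in when it is done.

```bash
ls; mkdir -p pics; python3 - <<'E'
from workcell import manip
import cv2
for n in ("side","top"):
    im=manip.read_camera(n); cv2.imwrite(f"pics/{n}0.png",im); print(n,manip.camera_model(n))
s=manip.state(); print(s)
print(manip.grip_point_offset)
E
```

```text
pics
side {'fovy': 48.300640250254055, 'cx': 318.2990888687577, 'cy': 239.1322485904752, 'rvec': array([ 0.69366818, -2.43119874,  1.35692499]), 'tvec': array([489.24630222, 242.97846386, 868.15954723])}
top {'fovy': 54.655099748014855, 'cx': 319.74968812502834, 'cy': 234.86918720424242, 'rvec': array([ 2.15581814, -2.16993409,  0.12184893]), 'tvec': array([1.73101800e-01, 5.84908491e+02, 9.47067364e+02])}
{'clock': 0.1, 'joint_pos': array([-1.27561106e+00,  3.13937946e-01,  4.51078746e-02,  1.30359651e+00,
        9.98833492e-06,  1.43121104e+00]), 'joint_vel': array([ 9.31068106e-05, -1.99527338e-03,  4.04527835e-03,  9.90853902e-04,
       -1.75154407e-04, -4.33005854e-04]), 'tau': array([ 2.66108749e-03, -4.81728029e+01,  2.99242759e+01,  1.27483439e-02,
       -8.31753891e-05, -3.98193563e-06]), 'tool_pos': array([ 242.06209756, -521.07452019,  230.49709386]), 'orientation': array([ 0.88430292,  1.3853272 , -0.88255026]), 'force': array([0.22789515, 0.38141732, 0.4746336 ]), 'ft_torque': array([ 0.02502716, -0.03882417, -0.02180609]), 'finger_gap': 85.55641628958021}
18.700000000000003
```

View pics/top0.png

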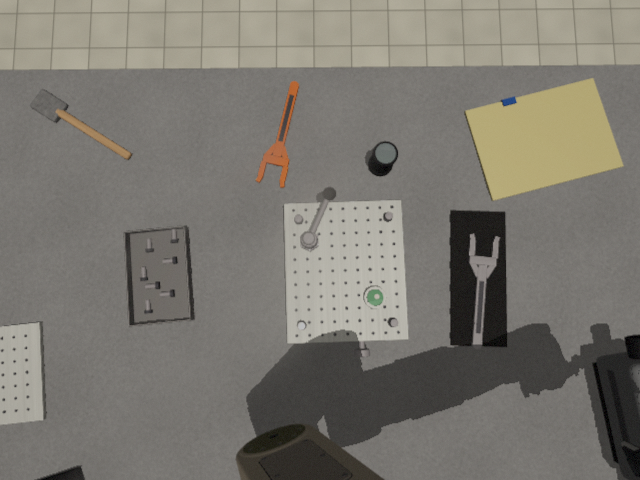

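View pics/side0.png

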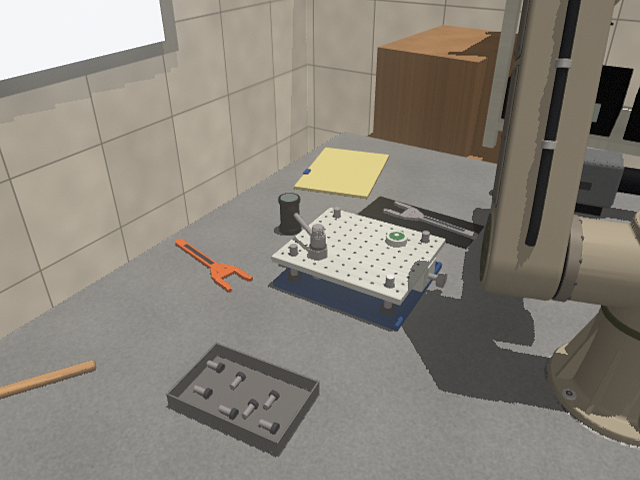

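```bash
cat > h.py <<'E'
import numpy as np, cv2
from workcell import manip
from scipy.spatial.transform import Rotation as R
def K(n):
    m=manip.camera_model(n); f=240/np.tan(np.radians(m['fovy'])/2)
    return np.array([[f,0,m['cx']],[0,f,m['cy']],[0,0,1]]),m
def proj(n,P):
    k,m=K(n); return cv2.projectPoints(np.asarray(P,float).reshape(-1,3),m['rvec'],m['tvec'],k,None)[0].reshape(-1,2)
def back(n,uv,z):
    k,m=K(n); Rm=cv2.Rodrigues(m['rvec'])[0]; c=-Rm.T@m['tvec']
    d=Rm.T@np.linalg.inv(k)@np.array([uv[0],uv[1],1.]); return c+d*(z-c[2])/d[2]
def crop(im,x0,y0,x1,y1,s,name,grid=10):
    c=cv2.resize(im[y0:y1,x0:x1],None,fx=s,fy=s,interpolation=cv2.INTER_CUBIC)
    for x in range((x0//grid+1)*grid,x1,grid):
        cv2.line(c,((x-x0)*s,0),((x-x0)*s,6),(0,0,255),1); cv2.putText(c,str(x),((x-x0)*s-10,16),0,.35,(0,0,255),1)
    for y in range((y0//grid+1)*grid,y1,grid):
        cv2.line(c,(0,(y-y0)*s),(6,(y-y0)*s),(0,0,255),1); cv2.putText(c,str(y),(8,(y-y0)*s+4),0,.35,(0,0,255),1)
    cv2.imwrite("pics/"+name,c)
E
python3 - <<'E'
from h import *
t=cv2.imread("pics/top0.png"); s=cv2.imread("pics/side0.png")
crop(t,275,180,420,350,4-1,"c_lift.png"); crop(t,440,200,520,355,4-1,"c_sp.png"); crop(s,265,180,460,335,4,"c_side.png")
for n,uvs,z in (("top",[(285,204),(400,200),(408,339),(289,343)],75),("top",[(298.5,219.5),(388,216.5),(301.5,325.5),(393.5,322.5)],95),("top",[(330,192.5)],131),("top",[(374,297)],90),("top",[(485,240),(478,344)],8.5)):
    for uv in uvs: print(uv,back(n,uv,z).round(1))
E
```

```text
(285, 204) [643.8  66.7  75. ]
(400, 200) [ 650.5 -167.6   75. ]
(408, 339) [ 372.6 -176.1   75. ]
(289, 343) [366.4  58.2  75. ]
(298.5, 219.5) [608.8  38.3  95. ]
(388, 216.5) [ 613.7 -139.4   95. ]
(301.5, 325.5) [401.7  32.8  95. ]
(393.5, 322.5) [ 406.3 -145.2   95. ]
(330, 192.5) [655.4 -23.9 131. ]
(374, 297) [ 455.4 -109.    90. ]
(485, 240) [ 574.2 -360.6    8.5]
(478, 344) [ 354.1 -335.5    8.5]
```

View pics/c_lift.png

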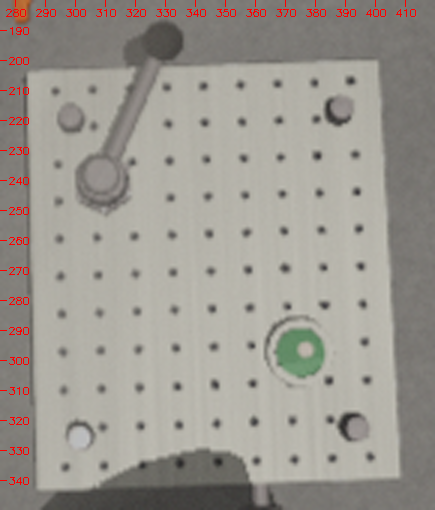

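View pics/c_sp.png

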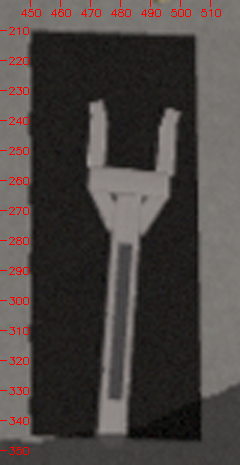

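View pics/c_side.png

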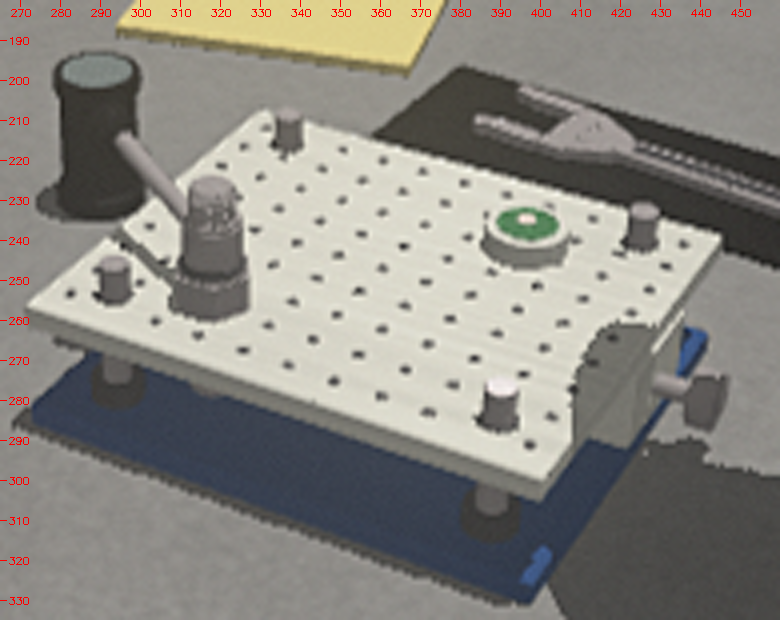

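```bash
python3 - <<'E'
from h import *
from scipy.optimize import least_squares
M=[];T=[];S=[]
cor=[(140,120),(140,-120),(-140,-120),(-140,120)]
top_c=[(283.5,204),(401,200),(408,339.5),(287.5,343)]
obs=[("top",(x,y,75),uv) for (x,y),uv in zip(cor,top_c)]
col=[(105,90),(105,-90),(-105,90),(-105,-90)]
obs+=[("top",(x,y,95),uv) for (x,y),uv in zip(col,[(298.5,218.5),(388.5,215.5),(301.5,325),(394,322)])]
obs+=[("side",(x,y,95),uv) for (x,y),uv in zip(col,[(293.5,245.5),(337,209),(390,276),(426,232)])]
obs+=[("side",(140,120,75),(272,256.5)),("side",(-140,120,75),(400.5,300.5)),("side",(-140,-120,75),(445.5,239)),("side",(60,69.5,75+66),(317,226.5)),("top",(60,69.5,142),(308.5,238.5))]
def w(p,q): 
    c,s=np.cos(p[2]),np.sin(p[2]); return np.array([p[0]+c*q[0]-s*q[1],p[1]+s*q[0]+c*q[1],q[2]])
def res(p,sel=("top","side")): return np.concatenate([proj(n,w(p,q))[0]-uv for n,q,uv in obs if n in sel])
for sel in (("top","side"),("top",),("side",)):
    r=least_squares(lambda p:res(p,sel),[507,-55,-.02]); print(sel,r.x.round(4)); print(r.fun.reshape(-1,2).round(1).tolist())
    print("screw",w(r.x,(60,69.5,85)).round(1),"col",w(r.x,(-105,90,95)).round(1))
E
```

```text
('top', 'side') [ 5.081299e+02 -5.342900e+01  2.600000e-02]
[[-0.2, -0.5], [0.1, -0.3], [0.5, 0.2], [-0.9, 0.7], [-0.5, 0.0], [0.1, 0.1], [-0.5, 1.0], [-0.0, 0.9], [-0.3, -0.5], [-0.3, -1.1], [0.2, -0.1], [-0.3, 0.1], [-1.4, -0.8], [0.2, -1.1], [0.2, -0.8], [0.8, -0.2], [-0.1, -0.3]]
screw [566.3  17.6  85. ] col [400.8  33.8  95. ]
('top',) [ 5.085643e+02 -5.377380e+01  2.670000e-02]
[[-0.1, -0.7], [0.2, -0.6], [0.7, -0.1], [-0.6, 0.5], [-0.4, -0.1], [0.3, -0.1], [-0.3, 0.8], [0.2, 0.7], [0.1, -0.5]]
screw [566.7  17.3  85. ] col [401.2  33.4  95. ]
('side',) [ 5.070362e+02 -5.191290e+01  2.460000e-02]
[[-0.3, -0.1], [-0.1, -0.7], [0.3, 0.5], [-0.0, 0.6], [-1.4, -0.4], [0.2, -0.4], [0.5, -0.3], [0.8, 0.2]]
screw [565.3  19.   85. ] col [399.9  35.5  95. ]
```

```bash
python3 - <<'E'
from h import *
t=cv2.imread("pics/top0.png"); g=cv2.cvtColor(t,cv2.COLOR_BGR2GRAY).astype(int)
ctr=[]
for y in range(232,346,2):
    r=g[y,453:504]; i=np.where(r>95)[0]+453
    print(y, i.min() if len(i) else None, i.max() if len(i) else None, len(i), end='; ')
    if y>283 and y<340 and len(i): 
        # subpixel edges at 50%
        ctr.append((y,(i.min()+i.max())/2))
ctr=np.array(ctr);a=np.polyfit(ctr[:,0],ctr[:,1],1);print(a)
P=[back("top",(np.polyval(a,y),y),12.5) for y in (285,344.5)]; print(P); d=P[0]-P[1]; print("yaw",np.arctan2(d[1],d[0]))
for uv in [(472.3,233.7),(498.7,236.7)]: print(back("top",uv,13))
for uv in [(450,210.5),(505.5,211.5),(507.5,346),(450,345)]: print("mat",back("top",uv,4).round(1))
print(g[336:350,478])
E
```

```text
232 None None 0; 234 470 473 4; 236 470 497 7; 238 471 499 9; 240 470 498 10; 242 470 497 10; 244 470 498 11; 246 470 497 10; 248 470 497 10; 250 469 497 11; 252 469 497 11; 254 469 497 12; 256 470 497 20; 258 470 496 27; 260 470 495 26; 262 469 495 27; 264 470 495 26; 266 471 495 23; 268 472 493 22; 270 473 492 20; 272 474 491 18; 274 475 489 15; 276 476 488 13; 278 477 485 9; 280 477 485 9; 282 477 485 5; 284 477 485 4; 286 477 485 4; 288 477 485 5; 290 476 484 5; 292 476 484 5; 294 476 484 5; 296 476 484 5; 298 476 484 4; 300 476 484 5; 302 476 484 4; 304 476 483 4; 306 475 483 5; 308 475 483 5; 310 475 483 5; 312 475 483 5; 314 475 483 4; 316 475 483 4; 318 474 482 5; 320 474 482 5; 322 475 482 4; 324 474 482 4; 326 474 482 5; 328 474 482 4; 330 474 482 4; 332 473 481 5; 334 473 481 9; 336 473 481 9; 338 473 481 9; 340 473 481 9; 342 473 481 9; 344 473 481 9; [-7.33442802e-02  5.01774357e+02]
[array([ 477.60402375, -345.85852173,   12.5       ]), array([ 353.57372906, -331.04255096,   12.5       ])]
yaw -0.11889108686250441
[ 587.55546531 -332.24262931   13.        ]
[ 580.68296814 -388.76146283   13.        ]
mat [ 639.9 -288.7    4. ]
mat [ 636.9 -409.9    4. ]
mat [ 349.  -399.2    4. ]
mat [ 351.9 -277.7    4. ]
[140 138 139 140 141 140 140 142 105  75  74  75  71  66]
```

```bash
cat >> h.py <<'E'
def ori(yaw,flip=False):
    # tool x down, tool z = lateral (perp to spanner dir at yaw)
    d=np.array([np.cos(yaw),np.sin(yaw),0]); x=np.array([0,0,-1.]); z=np.array([-d[1],d[0],0])*(-1 if flip else 1)
    y=np.cross(z,x); return R.from_matrix(np.column_stack([x,y,z])).as_rotvec()
def st():
    s=manip.state(); print("t%.2f"%s['clock'],s['tool_pos'].round(2),"yaw",yaw(s).round(4),"F",s['force'].round(2),"M",s['ft_torque'].round(3),"gap %.1f"%s['finger_gap']); return s
def yaw(s):
    z=R.from_rotvec(s['orientation']).as_matrix()[:,2]; a=np.arctan2(-z[0],z[1]); return (a+np.pi/2)%np.pi-np.pi/2
E
python3 - <<'E'
from h import *
s=st(); print(R.from_rotvec(s['orientation']).as_matrix().round(2))
for f in (0,1):
    for p,y in (([487.7,-347.3,60],-.119),([490,17,90],.056),([430,17,90],.056)):
        q=manip.solve_ik(p,ori(y,f)); print(f,None if q is None else np.round(q,2))
E
```

```text
t0.10 [ 242.06 -521.07  230.5 ] yaw 0.4348 F [0.23 0.38 0.47] M [ 0.025 -0.039 -0.022] gap 85.6
[[-0.    0.91  0.42]
 [ 0.    0.42 -0.91]
 [-1.    0.   -0.  ]]
0 [-0.75  0.46 -0.17  0.94 -0.   -0.63]
0 [-0.13  0.24 -0.41  0.92  0.   -0.19]
0 [-0.15  0.14 -0.55  0.89  0.   -0.2 ]
1 [-0.75  0.46 -0.17  0.94  0.    2.51]
1 [-0.13  0.24 -0.41  0.92 -0.    2.96]
1 [-0.15  0.14 -0.55  0.89 -0.    2.94]
```

```bash
python3 - <<'E'
from h import *
o=ori(-.119)
manip.set_gripper(50,60)
manip.move_pose([487.7,-347.3,80],o); st()
im=manip.read_camera("side"); cv2.imwrite("pics/s1.png",im); im=manip.read_camera("top"); cv2.imwrite("pics/t1.png",im)
E
```

```text
t2.33 [ 487.67 -347.79   80.29] yaw -0.1201 F [0.5  0.1  0.12] M [ 0.029 -0.003  0.039] gap 49.8
```

View pics/s1.png

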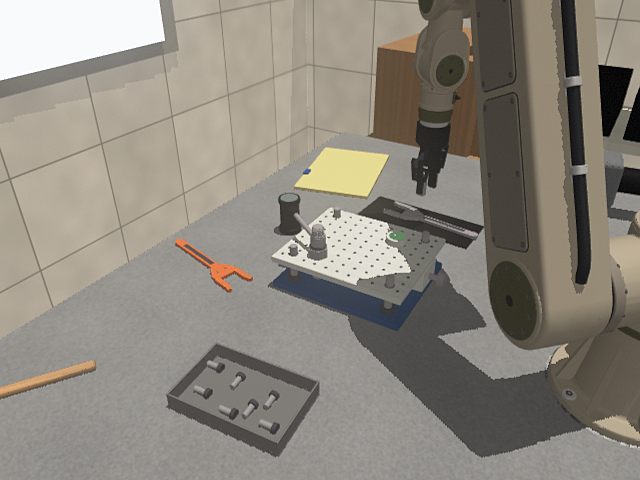

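View pics/t1.png

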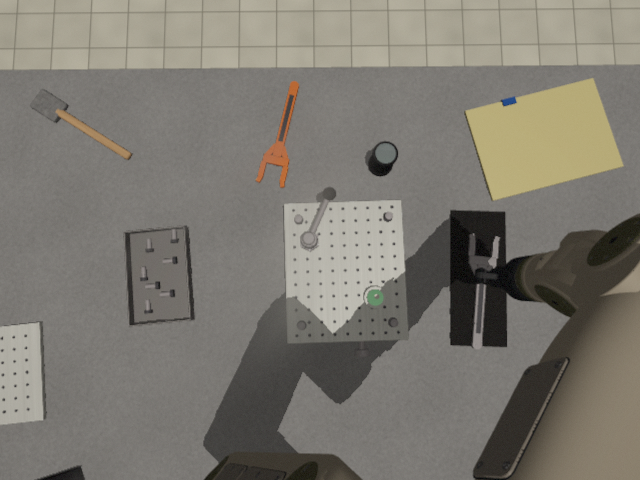

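Candidates for the spanner: the steel fork on the mat at (482,262) and the orange one at (277,155). The hammer at (80,120) isn't similar. I pick the bare steel one, and the close crop `c_sp` confirms it. The handle end now shows at (477,348), which fits the 242 mm length. The gripper is above the handle.

```bash
python3 - <<'E'
from h import *
manip.line_to([487.7,-347.1,25],v=150); st()
manip.line_to([487.7,-347.1,5.5],v=60); st()
manip.set_gripper(10,60); st()
manip.line_to([487.7,-347.1,60],v=120); manip.hold(.1); st()
cv2.imwrite("pics/s2.png",manip.read_camera("side"))
crop(cv2.imread("pics/s2.png"),360,130,520,260,5,"s2c.png")
E
```

```text
t2.95 [ 487.55 -347.24   25.13] yaw -0.1194 F [-0.24  0.47  0.2 ] M [ 0.053  0.011 -0.036] gap 50.1
t3.42 [ 487.41 -346.81    5.12] yaw -0.119 F [ 0.84 -1.04 -0.14] M [-0.041  0.015 -0.05 ] gap 50.2
t3.81 [ 487.96 -347.29    6.11] yaw -0.119 F [-1.06 -0.01  3.51] M [ 0.174  0.134 -0.013] gap 18.1
t4.52 [ 486.93 -346.39   58.7 ] yaw -0.119 F [ 0.03 -0.45 -2.33] M [ 0.053 -0.057  0.001] gap 18.0
```

View pics/s2c.png

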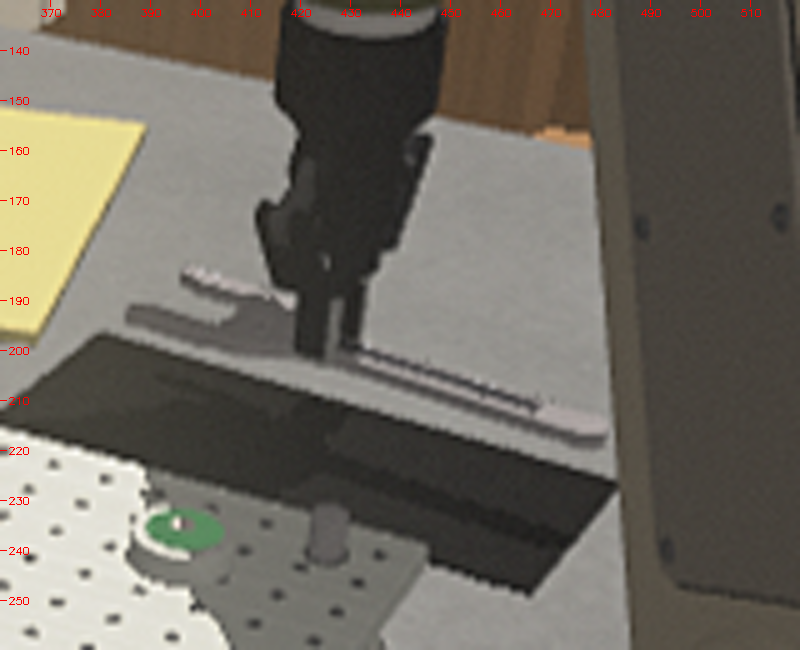

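```bash
python3 - <<'E'
from h import *
y=.056; d=np.array([np.cos(y),np.sin(y)]); n=np.array([566.4,17.6]); p=n-142*d
manip.line_to([487,-346.5,125],v=200)
manip.move_pose([p[0],p[1],125],ori(y)); st()
manip.line_to([p[0],p[1],101],v=100); manip.hold(.3); st()
for k in ("top","side"): cv2.imwrite(f"pics/{k}3.png",manip.read_camera(k))
crop(cv2.imread("pics/top3.png"),270,180,420,400,3,"t3c.png")
crop(cv2.imread("pics/side3.png"),265,170,465,330,4,"s3c.png")
E
```

```text
t6.40 [425.54   8.9  125.08] yaw 0.055 F [ 0.57  0.22 -3.36] M [-0.04  -0.088 -0.012] gap 17.6
t7.09 [425.07   9.54 101.48] yaw 0.056 F [-0.5   0.59 -3.24] M [0.024 0.001 0.019] gap 17.9
```

View pics/t3c.png

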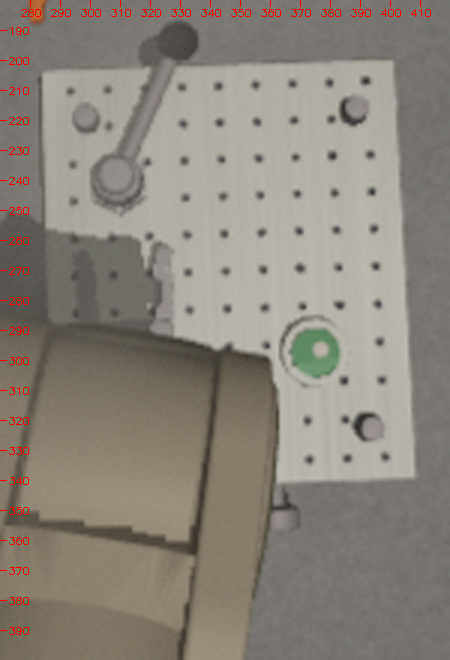

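View pics/s3c.png

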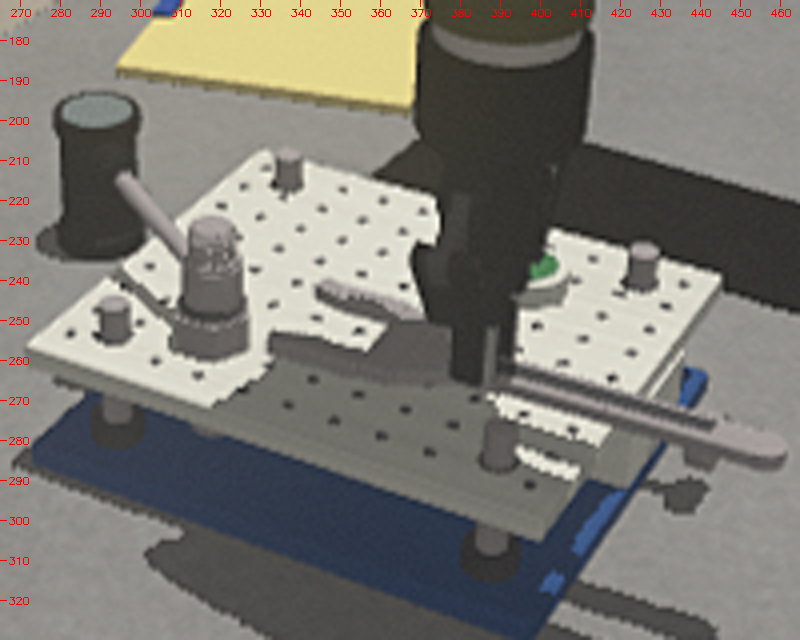

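```bash
python3 - <<'E'
from h import *
s=st(); y=.056; d=np.array([np.cos(y),np.sin(y)]); l=np.array([-d[1],d[0]]); t=s['tool_pos'][:2]; z=108
for a,b in ((99,28),(99,-28),(53,28),(53,-28),(-143,0),(-143,10),(-143,-10)):
    p=[*(t+a*d+b*l),z]; print(a,b,proj("top",p).round(1),proj("side",p).round(1))
im=cv2.imread("pics/top3.png"); g=cv2.cvtColor(im,cv2.COLOR_BGR2GRAY)
for r in (258,260,262,264,266,268,272,276): print(r,g[r,286:334].tolist())
E
```

```text
t7.19 [424.9    9.64 101.34] yaw 0.0561 F [-0.4  -0.06 -3.19] M [-0.037 -0.078  0.024] gap 17.7
99 28 [[295.7 262.9]] [[330.4 253.2]]
99 -28 [[324.6 261.1]] [[343.6 239.6]]
53 28 [[297.1 286.7]] [[352.3 259.6]]
53 -28 [[326.1 284.9]] [[364.8 245.5]]
-143 0 [[317.9 390.7]] [[460.2 281.5]]
-143 10 [[312.6 391. ]] [[458.6 284.4]]
-143 -10 [[323.3 390.3]] [[461.8 278.5]]
258 [109, 111, 111, 113, 110, 111, 110, 104, 93, 120, 133, 137, 137, 138, 139, 139, 164, 172, 171, 163, 125, 107, 129, 138, 137, 139, 137, 138, 166, 172, 171, 172, 138, 95, 96, 152, 174, 176, 175, 175, 174, 175, 174, 175, 158, 111, 91, 111]
260 [110, 110, 109, 111, 111, 112, 110, 98, 85, 83, 99, 105, 106, 106, 109, 109, 107, 110, 108, 108, 94, 89, 101, 106, 109, 109, 107, 106, 107, 109, 132, 165, 165, 153, 161, 150, 143, 142, 167, 175, 174, 174, 175, 173, 172, 169, 165, 172]
262 [108, 111, 113, 111, 107, 109, 108, 109, 108, 108, 110, 110, 108, 108, 108, 110, 107, 106, 106, 108, 109, 108, 110, 108, 109, 110, 107, 109, 109, 110, 110, 161, 174, 173, 133, 111, 113, 125, 128, 126, 147, 161, 172, 174, 171, 173, 175, 175]
264 [
[... 481 characters left out ...]
109, 108, 108, 111, 109, 109, 107, 106, 102, 95, 92, 90, 89, 91, 90, 104, 110, 108, 109, 107, 108, 109, 109, 109, 108, 108, 109, 108, 108, 110, 110, 109, 162, 131, 110, 141, 144, 142, 143, 142, 139, 168, 175, 174, 173, 174, 176, 175]
272 [104, 107, 106, 110, 108, 108, 107, 95, 76, 82, 89, 90, 93, 93, 91, 93, 103, 109, 109, 108, 91, 79, 82, 105, 109, 108, 109, 109, 110, 109, 110, 110, 105, 95, 89, 112, 136, 142, 143, 142, 149, 152, 168, 174, 174, 167, 157, 161]
276 [105, 108, 108, 107, 108, 108, 107, 107, 106, 98, 91, 90, 89, 91, 90, 91, 107, 108, 110, 108, 107, 107, 108, 108, 109, 109, 108, 109, 108, 111, 111, 110, 108, 113, 110, 101, 94, 92, 135, 142, 144, 144, 168, 175, 175, 175, 175, 175]
```

```bash
cat >> h.py <<'E'
def adv(d,dist,step,v,ref,lim,z=None):
    """advance along d (xy) from commanded pos ref in steps until |dF| along > lim; returns commanded"""
    p=np.array(ref,float); b=manip.state()['force']
    n=int(round(dist/step))
    for i in range(n):
        p[:2]+=np.array(d)*step
        manip.line_to(p,v=v); s=manip.state(); f=s['force']-b
        print("%.1f"%(step*(i+1)),"err",(s['tool_pos']-p).round(2),"dF",f.round(1),"M",s['ft_torque'].round(2))
        if np.linalg.norm(f)>lim: print("LIMIT"); break
    return p
E
python3 - <<'E'
from h import *
y=.056; d=np.array([np.cos(y),np.sin(y)]); n=np.array([566.4,17.6]); p=n-142*d
manip.line_to([p[0],p[1],80.2],v=60); manip.hold(.2); st()
cv2.imwrite("pics/side4.png",manip.read_camera("side"))
crop(cv2.imread("pics/side4.png"),265,170,465,330,4,"s4c.png")
p=adv(d,32,8,60,[p[0],p[1],80.2],5); print(p)
E
```

```text
t7.89 [424.93   9.6   80.43] yaw 0.056 F [ 0.25 -0.08 -2.06] M [-0.004  0.026  0.03 ] gap 17.8
8.0 err [ 0.86 -0.1   0.21] dF [-0.8 -0.8 -0.2] M [-0.03  0.04 -0.04]
16.0 err [ 0.59 -0.05  0.04] dF [-1.9 -0.3 -0.9] M [ 0.01  0.04 -0.01]
24.0 err [ 0.56 -0.04  0.05] dF [-0.3 -0.1 -0.7] M [-0.   -0.01 -0.05]
32.0 err [ 0.54 -0.04  0.04] dF [-0.5 -1.  -0.6] M [ 0.   -0.04 -0.05]
[456.57243493  11.44321912  80.2       ]
```

View pics/s4c.png

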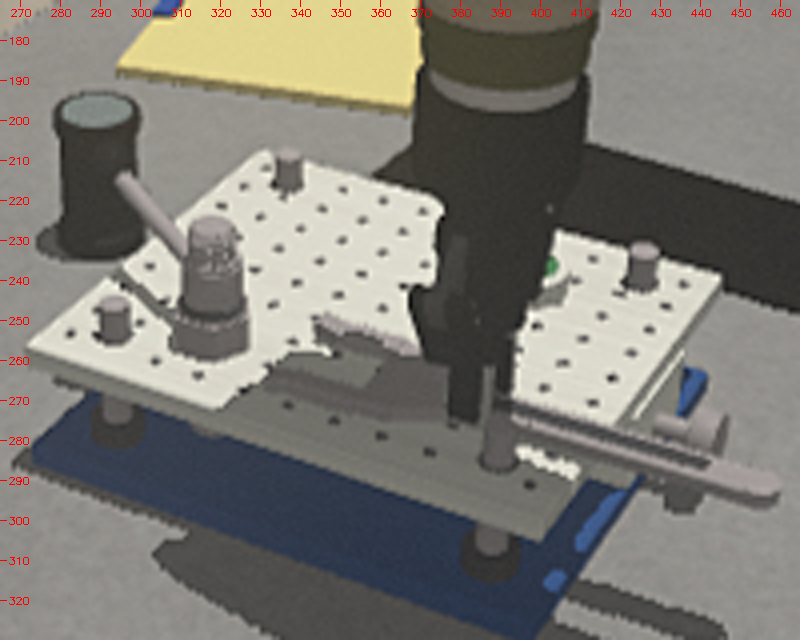

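```bash
python3 - <<'E'
from h import *
y=.056; d=np.array([np.cos(y),np.sin(y)])
p=adv(d,30,5,40,[456.57243493,11.44321912,80.2],6); print(p.tolist())
E
```

```text
5.0 err [ 0.29 -0.02  0.04] dF [0.3 0.  0.3] M [ 0.01 -0.02 -0.04]
10.0 err [ 0.35 -0.04  0.04] dF [0.8 0.7 0.8] M [0.04 0.02 0.02]
15.0 err [ 0.37 -0.04  0.05] dF [-0.4  0.2  0. ] M [ 0.02 -0.02  0.01]
20.0 err [ 0.36 -0.03  0.03] dF [-0.4  0.5 -0.7] M [ 0.04 -0.01  0.01]
25.0 err [ 0.37 -0.05  0.04] dF [-0.3  0.4 -0.4] M [0.03 0.05 0.  ]
30.0 err [ 0.37 -0.03  0.06] dF [0.2 1.2 0.1] M [-0.01 -0.04  0.04]
[486.52540722183494, 13.122341177672668, 80.2]
```

```bash
python3 - <<'E'
from h import *
y=.056; d=np.array([np.cos(y),np.sin(y)])
p=adv(d,9,1,15,[486.52540722183494,13.122341177672668,80.2],4); print(p.tolist()); st()
for k in ("top","side"): cv2.imwrite(f"pics/{k}5.png",manip.read_camera(k))
crop(cv2.imread("pics/top5.png"),270,180,420,350,4,"t5c.png")
crop(cv2.imread("pics/side5.png"),265,170,465,320,4,"s5c.png")
E
```

```text
1.0 err [-0.03 -0.01 -0.01] dF [-0.3 -0.5 -1. ] M [ 0.02 -0.    0.02]
2.0 err [ 0.07 -0.    0.01] dF [ 0.7 -0.2  0.1] M [ 0.04 -0.02 -0.08]
3.0 err [ 0.1  -0.01  0.02] dF [-0.  -1.1  0.4] M [-0.01 -0.02  0.  ]
4.0 err [0.1  0.01 0.01] dF [-0.  -0.7 -0.6] M [-0.01 -0.08  0.03]
5.0 err [ 0.08 -0.01 -0.02] dF [-0.8 -0.4 -0.2] M [-0.03 -0.05 -0.04]
6.0 err [ 0.06  0.   -0.  ] dF [-0.3 -0.8 -0.1] M [ 0.02 -0.02  0.01]
7.0 err [ 0.08 -0.01  0.02] dF [-1.1 -0.4 -0.2] M [ 0.03 -0.04  0.07]
8.0 err [ 0.09 -0.02  0.03] dF [-0.6 -1.3  0. ] M [ 0.04 -0.03 -0.02]
9.0 err [-0.24  0.02 -0.12] dF [-1.1 -0.3  0.2] M [ 0.02  0.12 -0.03]
[495.51129890938563, 13.626077794974465, 80.2]
t12.97 [495.27  13.65  80.08] yaw 0.056 F [-0.94  0.24 -2.64] M [ 0.023  0.117 -0.027] gap 17.8
```

View pics/t5c.png

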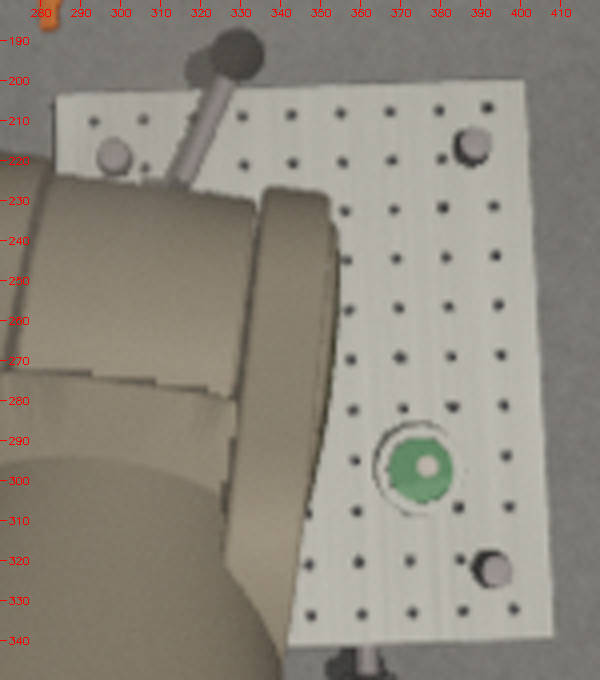

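View pics/s5c.png

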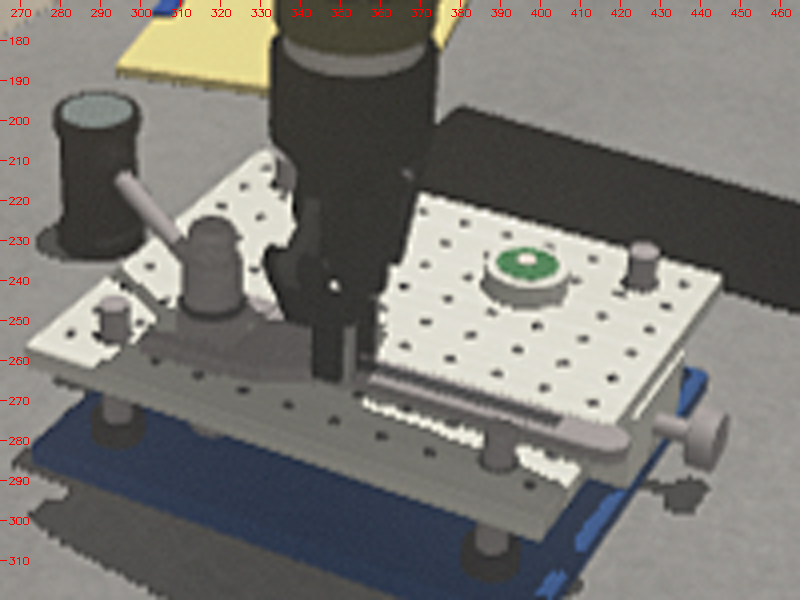

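```bash
python3 - <<'E'
from h import *
y=.056; d=np.array([np.cos(y),np.sin(y)])
p=adv(d,3,.5,10,[495.51129890938563, 13.626077794974465, 80.2],4); print(p.tolist()); st()
E
```

```text
0.5 err [-0.57  0.02 -0.17] dF [-2.  -0.3  0.9] M [-0.04  0.49 -0.  ]
1.0 err [-0.95  0.02 -0.31] dF [-3.3 -0.1  0.7] M [-0.11  0.93 -0.01]
1.5 err [-1.39  0.03 -0.41] dF [-4.6 -0.7  2.1] M [-0.1   1.19  0.02]
LIMIT
[497.0089475239773, 13.710033897858098, 80.2]
t13.82 [495.62  13.74  79.79] yaw 0.0559 F [-5.77 -0.89 -0.42] M [-0.1    1.185  0.025] gap 17.4
```

```bash
python3 - <<'E'
from h import *
y=.056; d=np.array([np.cos(y),np.sin(y)])
p=np.array([497.0089475239773, 13.710033897858098]); p=p-d*(497.0-494.2)
manip.line_to([*p,80.2],v=20); manip.hold(.1); s=st(); b=s['force'][2]
z=80.2
while z>75.5:
    z-=.5; manip.line_to([*p,z],v=15); s=manip.state(); print(z,s['tool_pos'].round(2),s['force'].round(1),s['ft_torque'].round(2))
    if s['force'][2]-b>3: break
E
```

```text
t14.22 [495.16  13.49  80.55] yaw 0.056 F [ 0.57  0.14 -3.03] M [-0.043 -0.057 -0.078] gap 17.7
79.7 [494.5   13.51  79.75] [ 0.2 -0.1 -2.4] [ 0.03 -0.02  0.01]
79.2 [494.23  13.55  79.15] [-0.4 -1.  -3.5] [ 0.02 -0.02  0.02]
78.7 [494.16  13.57  78.65] [-0.2  0.2 -3.2] [ 0.01 -0.05  0.02]
78.2 [494.18  13.57  78.16] [-0.1 -0.6 -3.1] [-0.02  0.   -0.02]
77.7 [494.19  13.52  77.67] [ 0.4 -0.9 -1.8] [-0.03 -0.05 -0.  ]
77.2 [494.2   13.55  77.17] [-0.2  0.6 -2.6] [ 0.06 -0.04  0.05]
76.7 [494.27  13.53  77.09] [-1.7  0.9  2.9] [-0.01  0.33 -0.03]
```

```bash
python3 - <<'E'
from h import *
manip.set_gripper(40); st()
p=manip.state()['tool_pos']
manip.line_to([494.2,13.55,175],v=200)
S=np.array([566.0,17.6])
th=0.435-0.10; u=np.array([np.cos(th),-np.sin(th)]); t=np.array([-np.sin(th),-np.cos(th)])
q=S+95*u-24*t
print(q, manip.solve_ik([*q,175],ori(np.pi/2-th)))
manip.move_pose([*q,175],ori(np.pi/2-th)); manip.set_gripper(0,40); st()
for k in ("top","side"): cv2.imwrite(f"pics/{k}6.png",manip.read_camera(k))
crop(cv2.imread("pics/top6.png"),270,170,420,390,3,"t6c.png")
crop(cv2.imread("pics/side6.png"),265,170,465,320,4,"s6c.png")
E
```

```text
t16.31 [494.44  13.51  76.74] yaw 0.056 F [ 0.04  0.05 -0.13] M [ 0.006 -0.021  0.036] gap 39.9
[663.60943949   9.03277629] [-0.10722477  0.50683654  0.19967473  1.26363452  0.         -1.3430211 ]
t18.48 [663.54   9.01 175.32] yaw 1.2357 F [-0.51  0.65 -1.31] M [-0.033 -0.032 -0.016] gap 0.6
```

View pics/t6c.png

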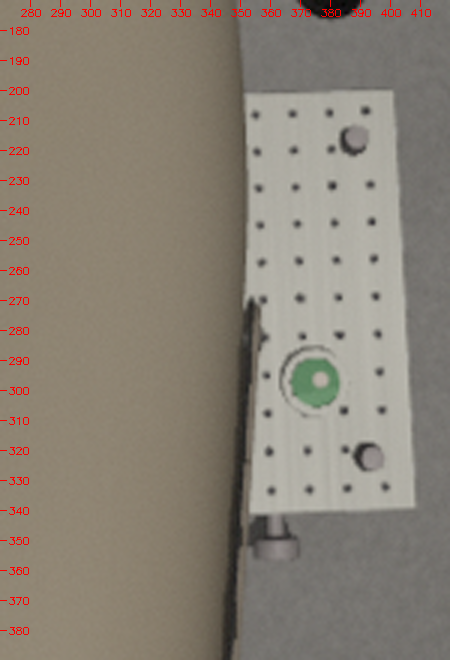

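View pics/s6c.png

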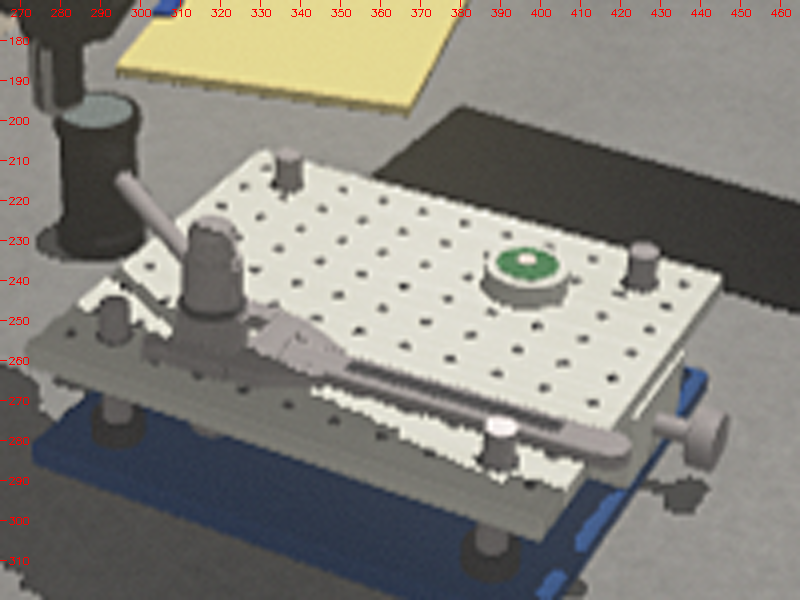

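```bash
cat >> h.py <<'E'
S=np.array([567.0,17.6])
def pose(th,z=119):
    u=np.array([np.cos(th),-np.sin(th)]); t=np.array([-np.sin(th),-np.cos(th)])
    return [*(S+95*u-24*t),z],ori(np.pi/2-th),t
def ftan(th,b,n=3):
    t=pose(th)[2]; f=[]
    for i in range(n):
        f.append(manip.state()['force']-b); 
        if i<n-1: manip.hold(.02)
    f=np.mean(f,0); return -f[:2]@t, f
E
python3 - <<'E'
from h import *
p,o,t=pose(.335); manip.line_to(p,o,v=150); manip.hold(.2); s=st()
b=np.mean([ (manip.hold(.03),manip.state()['force'])[1] for _ in range(5)],0); np.save("b.npy",b); print(b)
th=.335
while th<.60:
    th+=.02; p,o,t=pose(th); manip.line_to(p,o,v=30); F,f=ftan(th,b,2); print("%.3f"%th,"F %.1f"%F,f.round(1))
    if F>14: break
E
```

```text
t19.31 [665.56   8.94 120.53] yaw 1.2358 F [ 0.04 -0.03  0.23] M [0.005 0.044 0.029] gap -0.1
[0.3105693  0.39306183 0.14098855]
0.355 F -0.7 [ 0.3 -0.9 -0. ]
0.375 F -0.2 [ 0.1 -0.2 -0.7]
0.395 F -0.8 [-0.2 -0.8  0. ]
0.415 F -0.4 [-0.3 -0.3  0. ]
0.435 F 0.8 [ 0.3  0.7 -0.3]
0.455 F 1.9 [ 0.3  2.  -0.8]
0.475 F 1.8 [ 0.1  1.9 -0.2]
0.495 F 1.9 [-0.4  2.4 -0.3]
0.515 F 1.7 [-0.9  2.4  0.3]
0.535 F 2.2 [-0.1  2.6 -0.4]
0.555 F 3.2 [ 0.7  3.3 -1.5]
0.575 F 3.2 [ 0.6  3.4 -0.4]
0.595 F 2.5 [-0.   3.  -0.2]
0.615 F 3.4 [ 0.4  3.9 -0.2]
```

```bash
python3 - <<'E'
from h import *
b=np.load("b.npy"); th=.615
while th<1.0:
    th+=.02; p,o,t=pose(th); manip.line_to(p,o,v=30); F,f=ftan(th,b,2); print("%.3f"%th,"F %.1f"%F,f.round(1))
    if F>9.5: break
s=st(); cv2.imwrite("pics/s7.png",manip.read_camera("side")); crop(cv2.imread("pics/s7.png"),265,130,465,290,4,"s7c.png")
E
```

```text
0.635 F 3.5 [-0.3  4.6 -0.8]
0.655 F 3.5 [ 0.4  4.1 -1. ]
0.675 F 3.3 [ 0.6  3.8 -0.4]
0.695 F 3.8 [ 0.5  4.5 -0.8]
0.715 F 3.7 [ 0.3  4.6 -1.7]
0.735 F 3.4 [ 0.4  4.2 -1. ]
0.755 F 3.8 [ 0.6  4.7 -1.1]
0.775 F 3.4 [ 0.   4.7 -1.7]
0.795 F 4.6 [ 1.   5.6 -1.4]
0.815 F 4.8 [ 1.8  5.1 -1.7]
0.835 F 4.0 [ 1.2  4.7 -1. ]
0.855 F 3.7 [ 0.6  5.  -1.2]
0.875 F 4.1 [ 1.   5.2 -1.9]
0.895 F 4.4 [ 1.9  4.7 -2. ]
0.915 F 4.1 [ 1.3  5.1 -1. ]
0.935 F 5.0 [ 2.1  5.6 -1.2]
0.955 F 4.3 [ 1.2  5.7 -1.9]
0.975 F 4.1 [ 1.7  4.9 -1.3]
0.995 F 4.4 [ 2.   5.  -1.3]
1.015 F 4.1 [ 1.5  5.4 -1.3]
t28.54 [637.97 -50.15 119.06] yaw 0.5568 F [ 1.8   5.82 -0.69] M [ 1.126 -0.448 -0.068] gap 0.0
```

View pics/s7c.png

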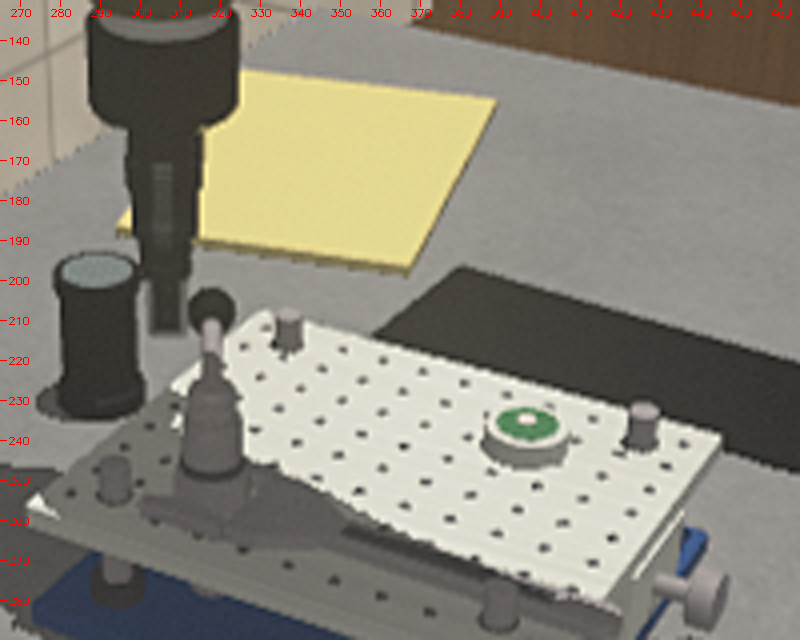

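```bash
python3 - <<'E'
from h import *
b=np.load("b.npy"); th=1.015
def ta(s):
    v=s['tool_pos'][:2]-S; return np.arctan2(-v[1],v[0])+np.arctan2(24,95)
while th<1.6:
    th+=.015; p,o,t=pose(th); manip.line_to(p,o,v=40); F,f=ftan(th,b,2); s=manip.state(); print("%.3f"%th,"act %.4f"%ta(s),"F %.1f"%F,f.round(1))
    if F>7.5: break
st()
E
```

```text
1.030 act 1.0239 F 5.1 [ 2.5  5.9 -1.7]
1.045 act 1.0384 F 4.9 [ 2.1  6.  -1.8]
1.060 act 1.0533 F 5.4 [ 3.2  5.4 -1.7]
1.075 act 1.0681 F 4.9 [ 2.8  5.1 -1.7]
1.090 act 1.0825 F 5.0 [ 2.7  5.6 -2.4]
1.105 act 1.0973 F 4.9 [ 2.6  5.7 -1.5]
1.120 act 1.1117 F 4.7 [ 2.3  6.1 -1.8]
1.135 act 1.1266 F 4.5 [ 2.3  5.7 -2.1]
1.150 act 1.1414 F 5.0 [ 3.1  5.3 -2.1]
1.165 act 1.1561 F 5.1 [ 3.3  5.3 -2.4]
1.180 act 1.1704 F 4.7 [ 2.8  5.5 -2.1]
1.195 act 1.1853 F 4.7 [ 2.8  5.6 -2. ]
1.210 act 1.2001 F 5.1 [ 3.5  5.  -1.4]
1.225 act 1.2144 F 5.1 [ 3.5  5.4 -1.4]
1.240 act 1.2271 F 5.9 [ 4.2  5.9 -1.9]
1.255 act 1.2381 F 6.8 [ 5.2  6.  -2.5]
1.270 act 1.2489 F 6.9 [ 5.1  6.7 -2.8]
1.285 act 1.2597 F 8.0 [ 6.1  7.6 -2.9]
t33.39 [619.2  -65.93 119.52] yaw 0.2874 F [ 6.82  8.58 -2.25] M [ 1.618 -1.458 -0.043] gap 0.1
```

```bash
python3 - <<'E'
from h import *
b=np.load("b.npy"); th=1.285
def ta(s):
    v=s['tool_pos'][:2]-S; return np.arctan2(-v[1],v[0])+np.arctan2(24,95)
for i in range(6):
    th+=.01; p,o,t=pose(th); manip.line_to(p,o,v=30); F,f=ftan(th,b,4); s=manip.state(); print("%.3f"%th,"act %.4f"%ta(s),"F %.1f"%F,f.round(1))
    if F>10.5: break
st()
cv2.imwrite("pics/s8.png",manip.read_camera("side")); crop(cv2.imread("pics/s8.png"),265,160,465,310,4,"s8c.png")
cv2.imwrite("pics/t8.png",manip.read_camera("top")); crop(cv2.imread("pics/t8.png"),270,180,420,390,3,"t8c.png")
E
```

```text
1.295 act 1.2670 F 9.3 [ 7.4  7.9 -3.2]
1.305 act 1.2733 F 10.0 [ 8.   8.8 -3.6]
1.315 act 1.2799 F 10.6 [ 8.7  9.  -3.7]
t34.29 [617.52 -67.   119.74] yaw 0.2578 F [ 9.05  9.12 -3.06] M [ 1.858 -1.829 -0.055] gap -0.2
```

View pics/s8c.png

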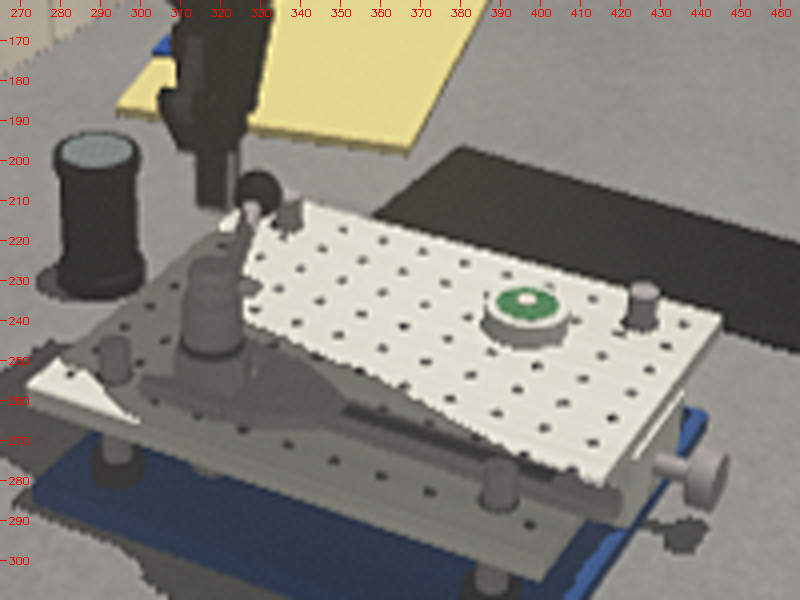

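View pics/t8c.png

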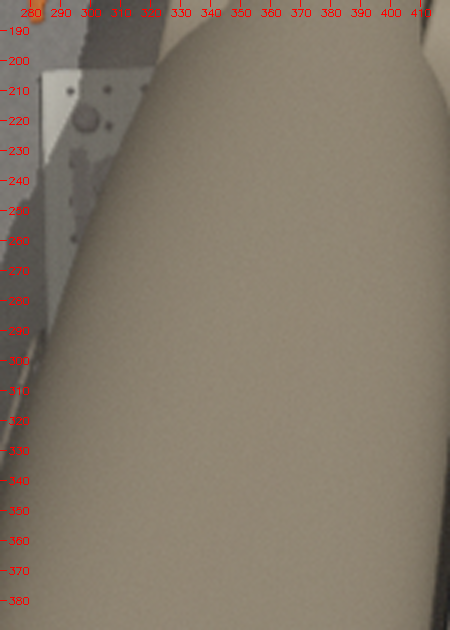

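```bash
python3 - <<'E'
from h import *
b=np.load("b.npy"); th=1.315
def ta(s):
    v=s['tool_pos'][:2]-S; return np.arctan2(-v[1],v[0])+np.arctan2(24,95)
for i in range(4):
    th+=.008; p,o,t=pose(th); manip.line_to(p,o,v=30); F,f=ftan(th,b,5); s=manip.state(); print("%.3f"%th,"act %.4f"%ta(s),"F %.1f"%F,f.round(1))
    if F>12.2: break
manip.hold(.2); F,f=ftan(th,b,5); print(F,ta(manip.state()))
# back off, watching
for k in range(6):
    th-=.015; p,o,t=pose(th); manip.line_to(p,o,v=40); F,f=ftan(th,b,3); s=manip.state(); print("%.3f"%th,"act %.4f"%ta(s),"F %.1f"%F,f.round(1))
E
```

```text
1.323 act 1.2859 F 11.2 [ 9.3  8.9 -3.9]
1.331 act 1.2919 F 11.3 [ 9.3  9.4 -4. ]
1.339 act 1.2970 F 12.7 [10.7  9.6 -4. ]
12.516764663399 1.2969080938923632
1.324 act 1.2922 F 10.4 [ 8.6  8.3 -3.2]
1.309 act 1.2860 F 7.6 [ 6.1  6.9 -3.1]
1.294 act 1.2786 F 6.4 [ 5.1  5.5 -1.8]
1.279 act 1.2699 F 4.0 [ 3.2  3.5 -1.3]
1.264 act 1.2612 F 3.4 [ 3.   1.7 -0.8]
1.249 act 1.2514 F 1.3 [ 1.8 -1.1  1.2]
```

```bash
python3 - <<'E'
from h import *
p,o,t=pose(1.15); manip.line_to(p,o,v=100); p[2]=180; manip.line_to(p,o,v=200)
manip.set_gripper(45,60)
manip.move_pose([420,-160,220],ori(.01)); st()
for k in ("top","side"): cv2.imwrite(f"pics/{k}9.png",manip.read_camera(k))
crop(cv2.imread("pics/top9.png"),270,190,420,380,3,"t9c.png")
crop(cv2.imread("pics/side9.png"),265,170,465,320,4,"s9c.png")
E
```

```text
t39.45 [ 421.02 -160.21  220.26] yaw 0.0106 F [0.41 0.21 0.4 ] M [-0.023 -0.023 -0.007] gap 45.2
```

View pics/t9c.png

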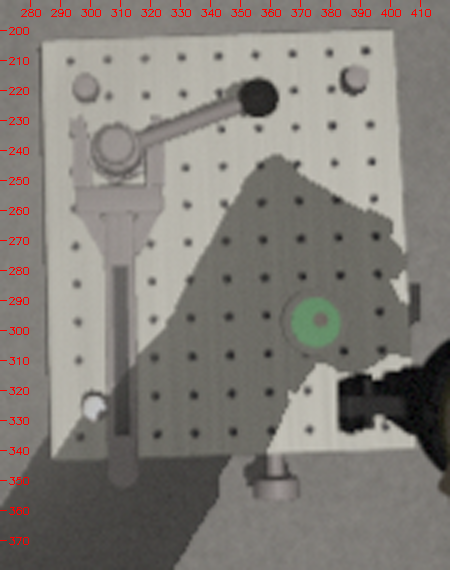

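View pics/s9c.png

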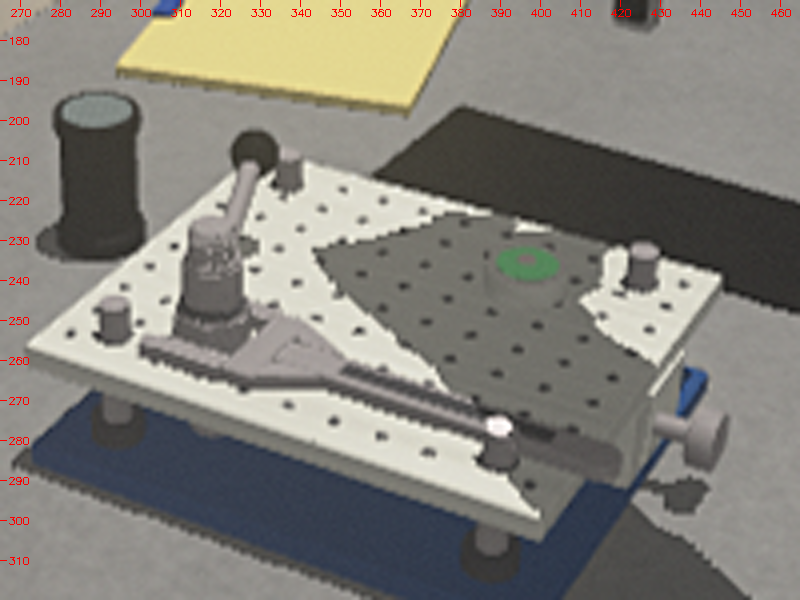

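```bash
python3 - <<'E'
from h import *
k=back("top",(356.3,222.3),131); c=back("top",(308.5,238.5),142); print(k,c); 
for kk in (k,back("top",(330,192.5),131)): v=kk-c; print(np.hypot(*v[:2]),np.arctan2(-v[1],v[0]))
im=cv2.cvtColor(cv2.imread("pics/top9.png"),cv2.COLOR_BGR2GRAY)
P=[back("top",u,84) for u in ((309.9,280),(311.2,345))]; d=P[0]-P[1]; print(P,np.arctan2(d[1],d[0]))
for r in (272,280,290,300,304,335,342): print(r,im[r,300:324].tolist())
print(proj("top",[567,17.6,84]),proj("top",[567-75,17.6-.8,84]))
E
```

```text
[597.40448357 -73.41330044 131.        ] [565.82155422  17.4463434  142.        ]
96.19228818032015 1.2362600395858778
98.67835533041675 0.43185195093553425
[array([489.38533945,  16.41298044,  84.        ]), array([363.34197537,  14.39494602,  84.        ])] 0.01600926817706333
272 [177, 179, 167, 153, 150, 143, 145, 146, 147, 145, 144, 149, 147, 150, 140, 146, 149, 150, 164, 150, 131, 169, 181, 184]
280 [180, 180, 179, 179, 171, 151, 143, 121, 102, 97, 99, 98, 117, 142, 137, 170, 181, 179, 181, 181, 181, 182, 184, 184]
290 [179, 179, 179, 178, 179, 149, 144, 127, 105, 98, 99, 98, 117, 143, 142, 151, 176, 181, 182, 180, 180, 183, 185, 184]
300 [176, 178, 180, 180, 179, 142, 139, 135, 108, 97, 95, 93, 103, 138, 142, 154, 177, 183, 182, 182, 181, 182, 185, 163]
304 [177, 178, 179, 178, 179, 141, 138, 135, 107, 94, 96, 95, 104, 138, 143, 133, 171, 183, 183, 160, 124, 112, 111, 114]
335 [108, 111, 110, 111, 110, 96, 88, 88, 78, 74, 77, 76, 77, 78, 82, 81, 102, 108, 109, 110, 106, 67, 46, 77]
342 [105, 106, 107, 105, 102, 90, 87, 83, 82, 84, 84, 85, 86, 85, 83, 75, 88, 91, 87, 86, 86, 84, 83, 84]
[[309.14718812 240.96634225]] [[309.69905642 278.67407531]]
```

```bash
python3 - <<'E'
from h import *
y=.012; d=np.array([np.cos(y),np.sin(y)])
manip.move_pose([493,16.6,175],ori(y)); manip.line_to([493,16.6,95],v=200); manip.line_to([493,16.6,77],v=60); st()
manip.set_gripper(10,60); st()
manip.line_to([493,16.6,78],v=20); st()
p=adv(-d,72,6,50,[493,16.6,78],14); print(p.tolist())
E
```

```text
t41.36 [492.73  16.72  76.8 ] yaw 0.0122 F [0.3  0.03 0.77] M [ 0.01   0.054 -0.009] gap 44.8
t41.71 [493.26  17.14  77.56] yaw 0.0125 F [-1.36  3.61  4.56] M [ 0.72   0.274 -0.108] gap 17.9
t41.96 [493.18  17.05  77.65] yaw 0.0124 F [ 2.21  3.66 -2.99] M [ 0.839 -0.461  0.036] gap 17.6
6.0 err [6.05 0.25 1.06] dF [12.9  2.7 -7.2] M [ 1.18 -2.87  0.07]
LIMIT
[487.00043199481604, 16.52800172798756, 78.0]
```

```bash
python3 - <<'E'
from h import *
b=np.load("b.npy")
manip.line_to([491,17.2,77.6],v=40); st()
x=491
while x>470:
    x-=1.5; manip.line_to([x,17.2-(493-x)*.012,77.6],v=40); s=manip.state(); f=s['force']-b; print(x,s['tool_pos'].round(2),f.round(1),"yaw %.4f"%yaw(s))
    if f[0]>24: break
E
```

```text
t42.48 [493.13  17.01  77.85] yaw 0.0121 F [ 5.29  3.02 -3.85] M [ 0.664 -1.237  0.015] gap 17.9
489.5 [493.1   16.97  78.26] [ 9.3  3.3 -6.4] yaw 0.0122
488.0 [493.08  16.92  78.59] [12.8  4.2 -8.5] yaw 0.0122
486.5 [493.01  16.9   78.87] [ 17.5   4.8 -10.9] yaw 0.0123
485.0 [493.    16.88  79.19] [ 19.2   3.9 -13. ] yaw 0.0124
483.5 [492.82  16.83  79.72] [ 21.8   5.2 -10.8] yaw 0.0124
482.0 [490.1   16.78  79.81] [16.7  3.7 -5.2] yaw 0.0124
480.5 [480.87  16.88  77.78] [ 0.7  1.8 -1.9] yaw 0.0122
479.0 [478.71  16.9   77.58] [ 1.8  1.2 -1. ] yaw 0.0119
477.5 [477.16  16.93  77.58] [-0.   1.1 -0.4] yaw 0.0119
476.0 [475.74  16.95  77.59] [1.4 0.3 0.3] yaw 0.0120
474.5 [474.28  16.96  77.58] [ 1.   1.7 -0.9] yaw 0.0119
473.0 [472.66  16.76  77.57] [ 0.3 -0.  -0.6] yaw 0.0116
471.5 [471.23  16.73  77.57] [-0.5 -0.8  0.9] yaw 0.0117
470.0 [469.74  16.83  77.57] [ 0.1 -0.3 -0.4] yaw 0.0119
```

```bash
python3 - <<'E'
from h import *
st()
cv2.imwrite("pics/s10.png",manip.read_camera("side"))
crop(cv2.imread("pics/s10.png"),265,170,465,320,4,"s10c.png")
E
```

```text
t45.98 [469.74  16.83  77.57] yaw 0.0119 F [ 0.44  0.13 -0.21] M [-0.114 -0.086 -0.031] gap 17.8
```

View pics/s10c.png

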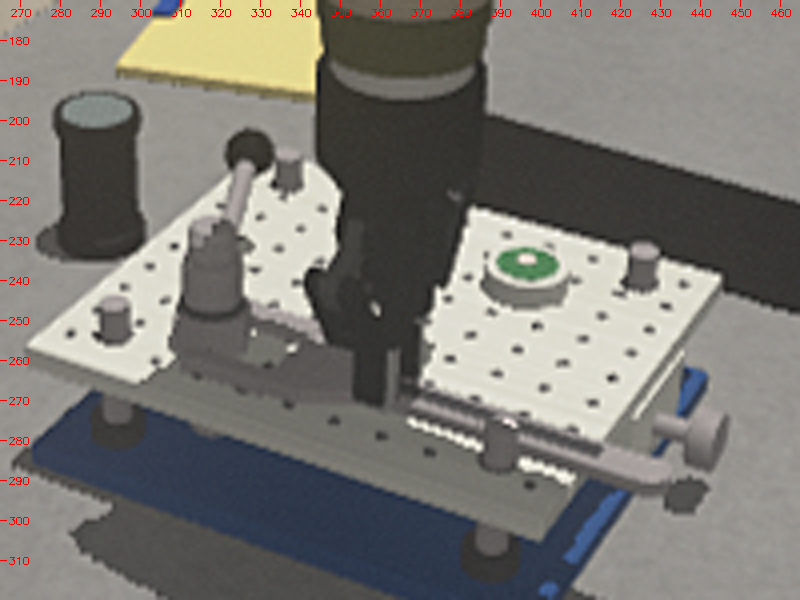

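```bash
python3 - <<'E'
from h import *
y=.012; d=np.array([np.cos(y),np.sin(y)])
p=adv(-d,48,8,80,[470,16.9,77.6],6)
manip.line_to([p[0],p[1],79],v=40); st()
manip.line_to([p[0],p[1],135],v=200); st()
manip.move_pose([517,-344.8,110],ori(-.037))
manip.line_to([517,-344.8,25],v=200); manip.hold(.2); st()
cv2.imwrite("pics/s11.png",manip.read_camera("side")); crop(cv2.imread("pics/s11.png"),330,130,530,260,4,"s11c.png")
cv2.imwrite("pics/t11.png",manip.read_camera("top")); crop(cv2.imread("pics/t11.png"),270,180,530,360,3,"t11c.png")
E
```

```text
8.0 err [-1.1   0.05 -0.05] dF [-3.1  0.8  2.2] M [-0.07  0.5   0.02]
16.0 err [-0.99  0.1  -0.04] dF [-3.2  1.   2.7] M [-0.    0.6   0.02]
24.0 err [-0.78  0.08 -0.04] dF [-3.   0.7  2.7] M [0.   0.53 0.03]
32.0 err [-0.73  0.05 -0.05] dF [-3.  -0.3  1.3] M [ 0.03  0.47 -0.02]
40.0 err [-0.73  0.05 -0.04] dF [-1.9  0.8  2. ] M [-0.04  0.48  0.03]
48.0 err [-0.77  0.05 -0.05] dF [-2.   1.6  2.1] M [0.01 0.51 0.03]
t47.77 [422.13  16.33  78.82] yaw 0.012 F [-0.77  0.27 -2.38] M [ 0.019 -0.016 -0.017] gap 17.5
t48.21 [422.44  16.27 134.85] yaw 0.012 F [ 0.33  0.32 -2.91] M [-0.059 -0.056 -0.033] gap 17.6
t50.38 [ 518.32 -345.68   27.08] yaw -0.0367 F [ 0.18  0.69 -2.44] M [ 0.004 -0.026  0.004] gap 17.5
```

View pics/s11c.png

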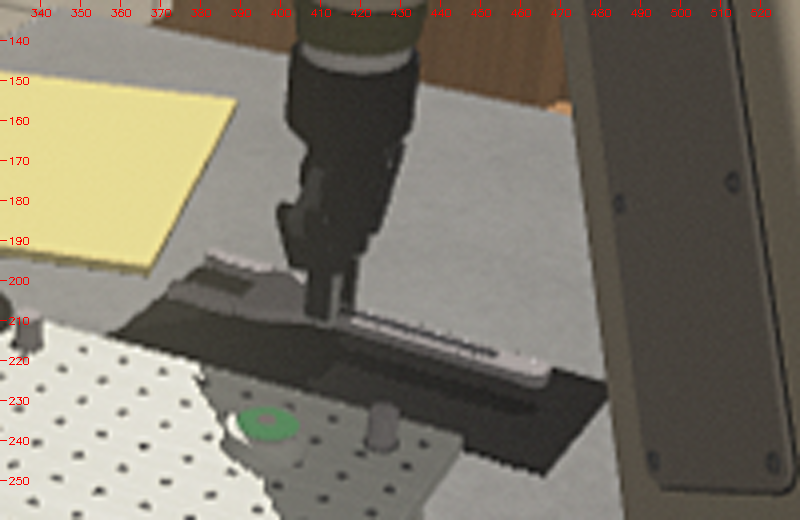

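View pics/t11c.png

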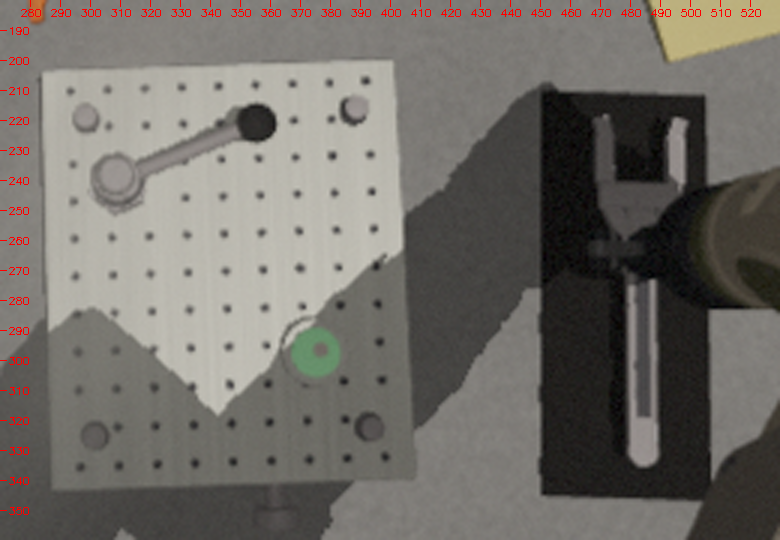

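```bash
python3 - <<'E'
from h import *
manip.line_to([517,-344.8,10],v=80); b=manip.state()['force'][2]; z=10
while z>4.5:
    z-=.6; manip.line_to([517,-344.8,z],v=20); f=manip.state()['force'][2]-b
    if f>3: break
print(z,f); st()
manip.set_gripper(40); st()
manip.line_to([517,-344.8,60],v=150); manip.move_pose([400,-420,220],ori(-.037)); st()
for k in ("top","side"): cv2.imwrite(f"pics/{k}12.png",manip.read_camera(k))
crop(cv2.imread("pics/top12.png"),270,180,530,360,3,"t12c.png")
crop(cv2.imread("pics/side12.png"),265,170,465,320,4,"s12c.png")
E
```

```text
5.8000000000000025 8.304508361295474
t52.57 [ 517.1  -344.89    6.61] yaw -0.037 F [-1.66  1.84  5.37] M [ 0.386  0.457 -0.024] gap 17.8
t52.91 [ 517.09 -344.91    5.66] yaw -0.037 F [-0.08 -0.2   0.28] M [-0.043  0.052 -0.002] gap 40.0
t54.27 [ 399.98 -419.21  218.23] yaw -0.0369 F [0.32 0.99 0.13] M [-0.004 -0.042 -0.048] gap 39.8
```

View pics/t12c.png

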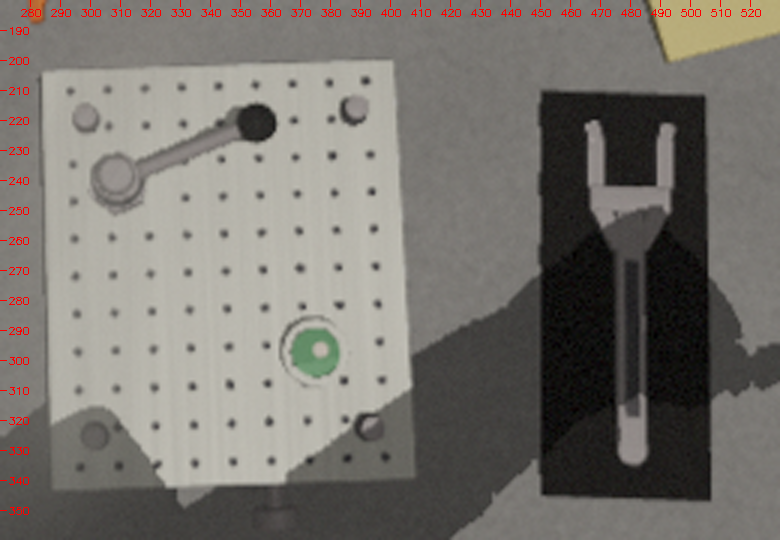

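View pics/s12c.png

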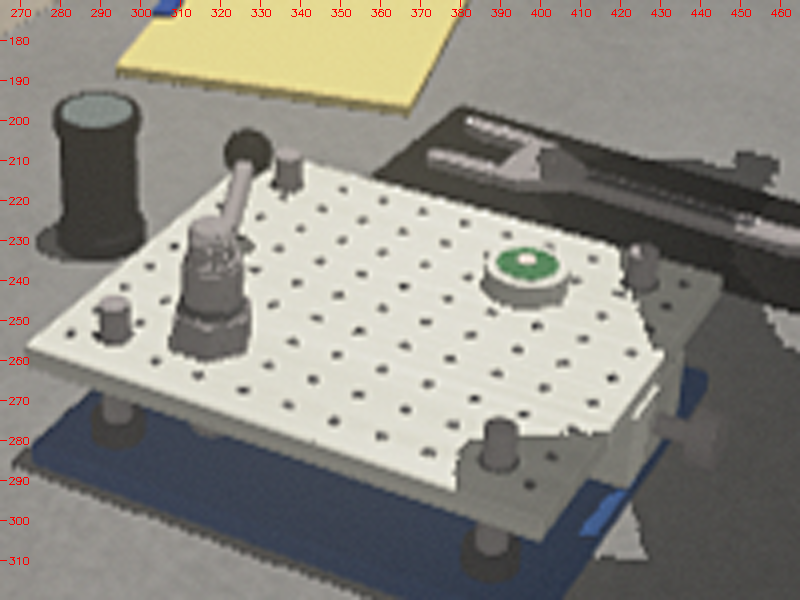

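```bash
python3 - <<'E'
from h import *
manip.job_done(); st()
E
```

```text
the job is handed in; nothing more can be done
the job is handed in; nothing more can be done
```

I locked the stop screw, laid the spanner back on its mat and handed the job in at about 54 s. I couldn't measure the jam nut's angle directly, so that it is solid is my reading of the push force.

- **Spanner on:** It went onto the lower nut until the throat touched, and I then backed it off 1 mm and let it rest on the plate. The side picture showed the handle beside the guide column.
- **Lever:** I pushed the knob clockwise. The force stayed at 3.5 to 5 N, then climbed steadily, and I stopped at about 12.5 N. That is above the 5 to 9 N for turning and below the 18 N that marks the column. The rise was softer than expected, about 1 N per mm, and the lever sprang back about 0.04 rad when I eased off.
- **Turn check:** The knob turned about 0.80 rad in the pictures, lower nut included. That fits the jam nut being solid, but doesn't prove it, because its starting angle was unknown.
- **Spanner off:** It was wedged on the nut and needed about 22 N to pull free. The knob moved back slightly, about 0.03 rad, as it let go. I took this to be the nut and jam nut turning together, and didn't measure the lower nut's final angle.
- **Last pictures:** The spanner lies flat and fully inside the mat. The bubble level and lens tube stand where they were, and the robot is touching nothing.

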